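# Lift the wiped plate with the flat lifter onto the folding stand

## Robot

A 7-joint arm with a two-finger parallel gripper is mounted at the origin on a cart in front of the work surface, level with it; the furniture and walls round the work are solid. World frame = base frame: x ahead of the robot, y to its left, z up, the work surface at z = 0. Lengths are in m, angles in rad, forces in N, time in s.
With the tool pointing down it reaches from about 0.375 to 0.925 m from the base axis. Payload 3.1 kg.
Tool frame: the origin (TCP) lies at the very end of the fingers, on their centre line; the grasp point (between the pads) lies 19 mm behind it; z points along the fingers, y is the line along which they close (so a half turn about z gives the same grasp; the last joint's range is limited). The gripper opens to 85 mm and grips with 20 to 120 N. Pads are 22 mm wide; open, the fingers measure 114 mm over their backs; the gripper's body (76 mm by 85 mm) begins 54 mm behind the grasp point. The pads swing forward as they close: fully open they stand 13 mm farther back than shut.
Start: joints at [1.031, 0.383, 0.044, 1.598, -0.018, 1.161, -0.05], TCP at [0.278, -0.588, 0.231] pointing down, gripper open.
Joint ranges: [-2.61, 2.61], [-0.41, 2.15], [-1.48, 1.57], [0, 2.5], [-1.57, 4.71], [0.05, 1.97], [-2.85, 2.85]. Speed limits (rad/s): [2.79, 2.79, 3.14, 3.14, 3.14, 3.14, 3.14].

## Interface

Orientations are given as a unit quaternion [x, y, z, w].
In Python, from workcell import ctrl gives the robot as it stands.
- The arm moves only by the tool send_rows, never from a script. Its arguments are lists of equal length, an entry for each row: "offset": the shift along the tool's x, y, z as a fraction of full scale, a list of three; "turn": the turn, a rotation vector about the tool's x, y, z as a fraction of full scale, a list of three; "jaw": the finger opening in mm, from 0 to 85.4. A call has 1 to 8 rows; each row is the pose to reach, as a shift and turn from the pose commanded when the call began, along the tool's axes at that moment; what a row does not reach only later rows make up. Full scale, the value 1, is 0.2 m for a shift and pi/2 rad for a turn. A row lasts 1/12 s, in which the tool goes at most 41.7 mm and 7.16 degrees, less where a joint would pass 70% of its speed; a pose out of reach is approached as far as the arm can. A call with a number of a shift or a turn outside -1 to 1 is refused whole. A call with a gripper value outside its range is refused whole. The fingers move at their own pace and stop on an object; "squeeze" is the grip in N (left out, the last holds). Time passes only in rows, so rows that repeat a pose let the fingers close. It gives the time, the measured TCP pose, the force, the opening and the grip force at its end, in the units of the state.
- ctrl.get_obs(): the state, without advancing time (a new reading comes with each control period).
- ctrl.get_image(name): name is "side" or "top"; returns (picture, depth): 384x512x3 uint8, red, green, blue; 384x512 float32, m along the optical axis (not along the pixel's ray), 0 where there is no reading.
- ctrl.calibration(name): a dict with "fovy" (degrees; the focal length in pixels is half the picture's height over the tangent of half this angle, whatever the lens; pixels are square), "cx", "cy" (the principal point, pixels), "rvec" (rotation vector, rad) and "tvec" (3), from world to camera coordinates, as OpenCV has them. Camera axes: x right, y down, z forward; pixel columns grow to the right and rows downward; lengths in m; the calibration is good to about 2 mm. A picture is of the moment at which its call begins. calibration takes no time and is no camera call.
- ctrl.close_job(): hands the job in; it is judged then, once.
The state is a dict: "t": time; "joints": joint angles; "qd": joint speeds; "joint_efforts": joint torques, N m; "position": TCP position; "tool_rot": TCP orientation; "contact_force": force on the tool from outside, world axes, zero at the start; "moment": the same for the moment, N m; "width": finger opening in m; "finger_force": force on a finger pad.
Only numpy, scipy, OpenCV 4.12 (cv2) and the standard library are available. Lean on these libraries where they do the work, as an engineer would, in place of code of your own. Each camera call takes 0.05 s, during which the arm holds its last target. There are 200 camera calls.

## Task

The aluminium plate lying by the stop on the raised table has been wiped clean for welding, so the gripper and arm must not touch it. Swing the stand's hinged rail out until it clicks home, then take the flat lifter by its handle, push its blade under the plate against the stop, lift the plate on it without tipping it and set it level, square and centred across both rails of the stand, long side across. Draw the blade out so that the plate stays there, lay the lifter down flat on the table, and leave the other things where they lie.

Things in the scene. Friction and masses are not known exactly. Their poses are not given: they have to be found in the camera images.
- table: raised perforated steel table standing on the bench, 325 x 840 mm; its flat top, on which everything stands, is at z = 195 mm. Origin on the bench below its middle; top from x = 270 to 595, y = -390 to 450 mm in the world. Fixed, always in the same place.
- weld_plate: bare aluminium plate, 90 mm along its x, 120 mm along its y, 5 mm thick, 0.15 kg, flat on the table close to the stop. Origin at the centre of its underside; +x points to the stop. The bottom 3.5 mm of its edges are bevelled inward by 5 mm, so a thin blade pushed along the table toward the stop rides in under it.
- bench_stop: steel angle 110 mm long bolted to the table, its upright leg 25 mm high and 4 mm thick. Origin on the table top at the middle of the leg's face that looks to the plate; x points away from the plate (the way the lifter is pushed), y along the angle. Fixed.
- lifter: flat lifter, 0.3 kg: steel blade 52 mm wide, 2.5 mm thick, with a wooden bar handle above its rear end. Origin on the blade's underside below the middle of the handle; x to the blade's tip, z up. Blade from x = -48 to +132 mm, the last 20 mm tapered. Handle along x, 88 x 24 x 24 mm, on posts at x = -30 and +30 mm; ahead of x = 44 mm the blade is free for the plate.
- lifter_grip (a point): middle of the lifter's handle, 46 mm above the blade's underside; the place to grip it, across its 24 mm width
- lifter_tip (a point): middle of the blade's front edge, on its underside, 132 mm ahead of the grip
- stand: folding stand, steel base about 140 x 125 mm, 12 mm high, fixed. Origin on the table top; x from its open front to its back, y to the left seen from the front. Fixed rail 14 mm wide, middle at y = -47 mm, x -50 to +52 mm, top 50 mm high. The swing rail, when out, lies alike at y = +47 mm; 80 mm between them are free down to the base. Pivot at x = 66, y = 47 mm, with its spring behind it.
- stand_seat (a point): point midway between the two rails at the height of their tops (50 mm over the table), where the middle of the plate's underside belongs; the plate's x along the stand's x (either way round), its 120 mm side across the rails
- swing_rail (a joint): angle of the swing rail: 0 folded across the stand's back (pointing from the pivot to the stand's -y), 1.57 fully out at its stop (pointing to the stand's -x, parallel to the fixed rail). Turns clockwise seen from above as it goes out. An over-centre spring holds it folded, resists with 1 to 2 N until about 1.15, then throws the rail home.
- swing_rail_push (a point): point on the swing rail 65 mm from its pivot, mid-height (the rail is 14 mm wide, 11 mm high, top 50 mm above the table, 116 mm long); push here sideways with closed fingers from the back of the stand. Farther out the fingers would run into the fixed rail.
- swing_rail_hinge (a point): vertical pivot axis of the swing rail, at the height of the rail's top
- spanner_17: combination spanner, 184 mm, bystander at the back edge of the table
- channel_4: folded sheet channel, 36 x 130 x 16 mm, bystander at the front of the table
- tungsten_tube: tube of welding electrodes with a cap, 160 mm long, 19 mm thick, bystander at the front of the table

How it is judged:
By the outcome, as a careful person would: the job done as asked, in the order asked, and still so for the second after the job is handed in, with the robot touching nothing.
It also fails if it takes over 70 s, if anything falls off the work surface, if the arm or the gripper's body presses on something with over 40 N, if the wrist force passes 120 N, or if a joint passes its speed limit or range.

## Working session

There is one attempt and no reset: what is moved stays moved. The work goes in short steps, Python scripts to look and compute and a tool call to move; the robot and the scene stay as the last step left them, time stands still between calls to the robot, and variables do not carry over. Pictures are saved under pics/ and viewed, at most 11 in all, crops included, and the job is handed in when it is done.

Besides the shell and the picture viewer there is one more tool, called after "Emit:" as name(argument=value, ...) on one line, values as JSON. send_rows: Moves the arm, as the interface text tells. Its arguments: {"type":"object","properties":{"offset":{"type":"array","items":{"type":"array","items":{"type":"number","minimum":-1,"maximum":1}}},"turn":{"type":"array","items":{"type":"array","items":{"type":"number","minimum":-1,"maximum":1}}},"jaw":{"type":"array","items":{"type":"number"}},"squeeze":{"type":"number"}},"required":["offset","turn","jaw"]}

```bash
mkdir -p pics; ls; python3 - <<'E'
from workcell import ctrl
import cv2,numpy as np
o=ctrl.get_obs();print({k:np.round(v,3).tolist() for k,v in o.items()})
for n in("top","side"):
    im,d=ctrl.get_image(n);cv2.imwrite(f"pics/{n}0.png",cv2.resize(im[:,:,::-1],(800,600),interpolation=cv2.INTER_CUBIC));np.savez(f"{n}0.npz",im=im,d=d)
    print(n,ctrl.calibration(n))
E
```

```text
pics
{'t': 0.0, 'joints': [1.031, 0.384, 0.044, 1.6, -0.018, 1.161, -0.05], 'qd': [0.001, -0.0, 0.0, 0.001, 0.0, 0.001, 0.0], 'joint_efforts': [0.0, -43.347, 1.025, -24.952, 0.011, 0.011, 0.0], 'position': [0.277, -0.587, 0.23], 'tool_rot': [0.976, 0.219, -0.0, -0.001], 'contact_force': [-0.217, -0.139, -0.159], 'moment': [0.012, 0.001, 0.03], 'finger_force': 0.0, 'width': 0.086}
top {'fovy': 50.50974947179901, 'cx': 249.90770350055314, 'cy': 193.18752035675098, 'rvec': array([ 2.11340601, -2.11161456,  0.22760303]), 'tvec': array([0.05695145, 0.48008484, 1.26760569])}
side {'fovy': 46.82569089750781, 'cx': 267.6681114578521, 'cy': 186.3522950739297, 'rvec': array([ 0.04938792,  2.69808095, -1.52232818]), 'tvec': array([0.43506224, 0.11150554, 1.314243  ])}
```

View pics/top0.png

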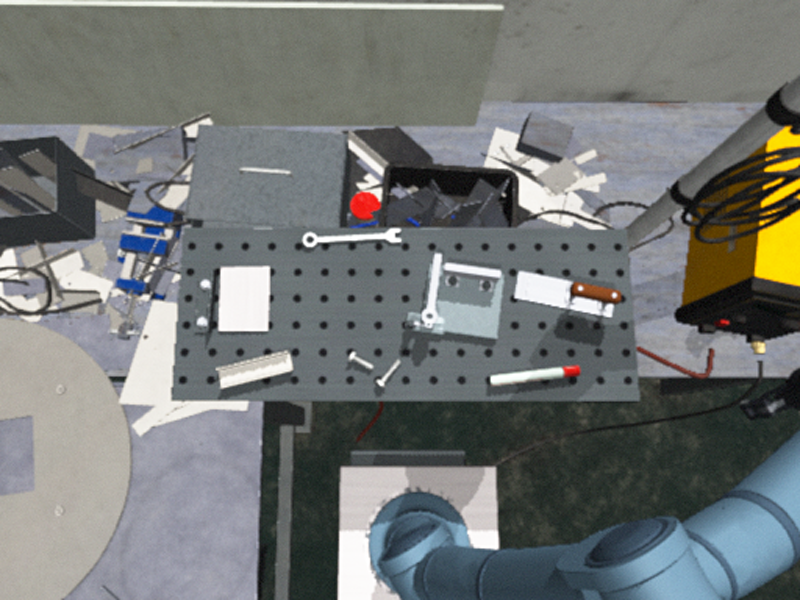

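View pics/side0.png

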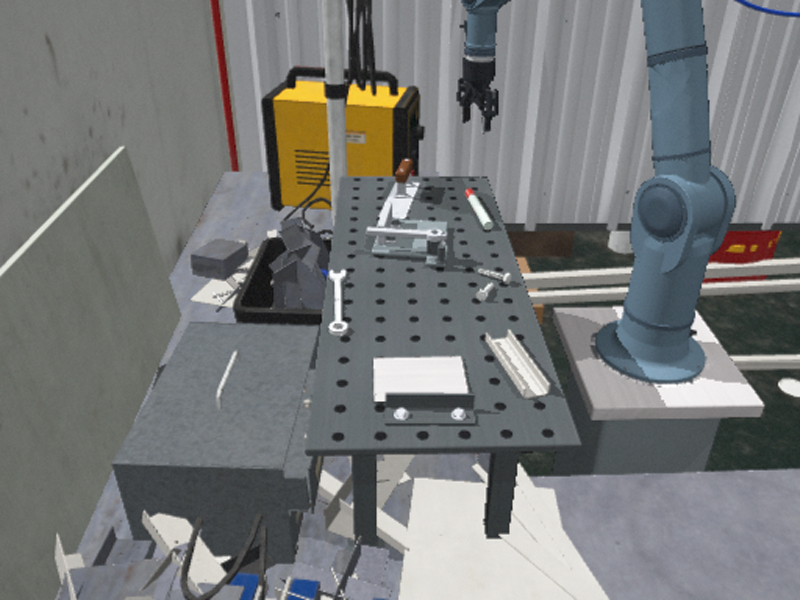

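The top view shows the stop and plate at the left (205,305)/(244,299), and the stand at (465,300) with its back facing the stop and the pivot at (428,317). The lifter is at (570,292), its tip toward +y. The side view confirms this, with the plate at (420,378) and the stop nearest the camera.

```bash
cat > h.py <<'E'
import numpy as np,cv2
from workcell import ctrl
def cam(n):
    c=ctrl.calibration(n);f=192/np.tan(np.radians(c['fovy']/2))
    K=np.array([[f,0,c['cx']],[0,f,c['cy']],[0,0,1]]);return K,cv2.Rodrigues(c['rvec'])[0],c['tvec']
def proj(n,P):
    K,R,t=cam(n);q=(np.atleast_2d(P)@R.T+t)@K.T;return q[:,:2]/q[:,2:]
def ray(n,uv,z):
    K,R,t=cam(n);uv=np.atleast_2d(uv);d=np.c_[uv,np.ones(len(uv))]@np.linalg.inv(K).T@R;C=-R.T@t
    return C+d*((z-C[2])/d[:,2])[:,None]
def cloud(n,d):
    K,R,t=cam(n);v,u=np.mgrid[:384,:512];p=np.stack([u,v,np.ones_like(u)],-1)@np.linalg.inv(K).T*d[...,None];return (p-t)@R
def ortho(n,im,x0,x1,y0,y1,z,s=0.0005):
    # rows: x decreasing, cols: y decreasing
    xs=np.arange(x1,x0,-s);ys=np.arange(y1,y0,-s);Y,X=np.meshgrid(ys,xs)
    uv=proj(n,np.c_[X.ravel(),Y.ravel(),np.full(X.size,z)]).reshape(*X.shape,2).astype(np.float32)
    return cv2.remap(im,uv[...,0],uv[...,1],cv2.INTER_CUBIC)
def rect(m,X):
    # rect of world xy of mask pixels
    r=cv2.minAreaRect((X[m][:,:2]*1000).astype(np.float32));return np.round(r[0],1),np.round(r[1],1),round(r[2],2)
E
python3 - <<'E'
from h import *
D={n:np.load(n+'0.npz') for n in('top','side')}
for n in D:
    P=cloud(n,D[n]['d']);im=D[n]['im'];hsv=cv2.cvtColor(im,cv2.COLOR_RGB2HSV)
    z=P[...,2];box=(P[...,0]>.26)&(P[...,0]<.61)&(P[...,1]>-.40)&(P[...,1]<.46)
    t=box&(abs(z-.195)<.008);print(n,'table',np.median(z[t]),P[t].min(0),P[t].max(0))
    pl=box&(P[...,1]>.25)&(P[...,1]<.40)&(P[...,0]>.40)&(im.min(2)>190)
    print('plate',pl.sum(),np.median(z[pl]),rect(pl,P))
    st=box&(P[...,1]>.34)&(P[...,0]>.38)&(P[...,0]<.58)&(z>.207)
    print('stop',st.sum(),rect(st,P) if st.sum()>3 else '', z[st].max() if st.sum() else '')
    ra=box&(P[...,1]>-.15)&(P[...,1]<.03)&(z>.236)&(z<.252)&(P[...,0]>.36)
    nc,lab,ss,cc=cv2.connectedComponentsWithStats(ra.astype(np.uint8))
    for i in range(1,nc):
        if ss[i,4]>15: m=lab==i;print('rail',ss[i,4],np.median(z[m]),rect(m,P))
    ha=box&(P[...,1]<-.12)&(z>.235)&(z<.27);print('handle',ha.sum(),np.median(z[ha]),rect(ha,P) if ha.sum() else'')
    bl=box&(P[...,1]<-.13)&(P[...,0]>.39)&(im.min(2)>170)&(z<.21);print('blade',bl.sum(),rect(bl,P))
im=D['top']['im']
a=ortho('top',im,.38,.58,.24,.42,.200);b=ortho('top',im,.38,.58,-.14,.04,.245);c=ortho('top',im,.38,.58,-.40,-.12,.1975)
mos=np.hstack([a,b,c]);print(mos.shape)
for i in range(0,400,40): cv2.line(mos,(0,i),(mos.shape[1],i),(0,120,255) if i%200 else (255,0,0),1)
for i in range(0,mos.shape[1],40): cv2.line(mos,(i,0),(i,400),(0,120,255),1)
cv2.imwrite('pics/m0.png',cv2.resize(mos[:,:,::-1],(800,int(mos.shape[0]*800/mos.shape[1]))))
E
```

```text
top table 0.19355329424326284 [ 0.26829539 -0.39968319  0.18701944] [0.6096278  0.45334397 0.20299768]
plate 1263 0.19841188060169884 (array([459.8, 340.7]), array([117.6, 119.2]), 89.92)
stop 97 (array([445.7, 390.4]), array([ 16.8, 110.4]), 89.21) 0.22269039473752508
rail 278 0.2429968485548099 (array([459.9, -17.9]), array([ 27.7, 135.7]), 78.06)
rail 195 0.24248534418095688 (array([496.7, -85.9]), array([100.5,  15. ]), 81.96)
handle 348 0.2493287306985545 (array([ 487.7, -282.7]), array([135.1, 302.2]), 21.16)
blade 910 (array([ 468. , -235.3]), array([115.8, 223.6]), 7.42)
side table 0.19459433596411177 [ 0.26924449 -0.39997952  0.18700717] [0.60503262 0.45301012 0.20299314]
plate 2281 0.19819219467224009 (array([497. , 336.9]), array([193.9, 126.1]), 0.01)
stop 330 (array([446. , 385.7]), array([109.1,  15.7]), 4.43) 0.2220051405558898
rail 357 0.24336073270912434 (array([448.5, -57.4]), array([124.8, 135.8]), 72.91)
handle 145 0.2496701031457363 (array([ 491.2, -283.6]), array([132.1, 302.6]), 22.13)
blade 237 (array([ 477. , -242.4]), array([210.3,  99.8]), 88.64)
(400, 1281, 3)
```

View pics/m0.png

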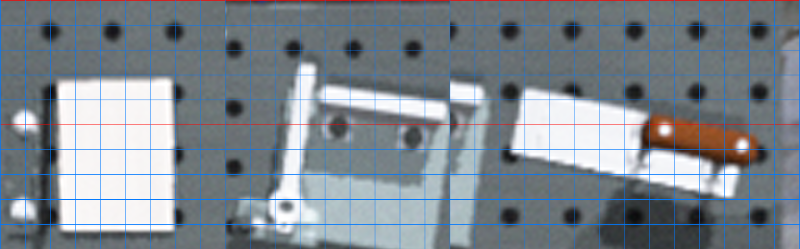

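The mosaic shows clean bright regions for the plate (118,155), the swing rail (296,130) and fixed rail (385,100), and the blade (580,125) with its orange handle (700,138). Next I fit rectangles to these for accuracy and check them against the known sizes.

```bash
cat >> h.py <<'E'
def fit(n,im,box,z,sel,s=0.0005,k=3):
    x0,x1,y0,y1=box;o=ortho(n,im,*box,z,s).astype(int);m=sel(o).astype(np.uint8)
    m=cv2.morphologyEx(m,cv2.MORPH_OPEN,np.ones((k,k)))
    nc,lab,ss,_=cv2.connectedComponentsWithStats(m);i=1+np.argmax(ss[1:,4])
    v,u=np.nonzero(lab==i);w=np.c_[x1-v*s,y1-u*s]*1000
    r=cv2.minAreaRect(w.astype(np.float32));d=np.linalg.svd(w-w.mean(0),full_matrices=0)[2][0]
    return dict(c=np.round(r[0],1),size=np.round(r[1],1),ang=round(r[2],2),mean=np.round(w.mean(0),1),pca=round(np.degrees(np.arctan2(d[1],d[0]))%180,2),hull=w)
def show(t,f): print(t,{k:f[k] for k in f if k!='hull'})
E
python3 - <<'E'
from h import *
br=lambda t:(lambda o:o.min(2)>t)
org=lambda o:(o[...,0]-o[...,2]>50)
for n in('top','side'):
    im=np.load(n+'0.npz')['im']
    show(n+' plate',fit(n,im,(.38,.55,.26,.39),.200,br(165)))
    show(' swing',fit(n,im,(.41,.55,-.045,.02),.245,br(185)))
    show(' swing2',fit(n,im,(.435,.55,-.045,.02),.245,br(185)))
    show(' fixed',fit(n,im,(.465,.54,-.145,-.037),.245,br(195)))
    show(' blade',fit(n,im,(.40,.54,-.29,-.16),.1975,br(180)))
    show(' handle',fit(n,im,(.40,.56,-.40,-.20),.253,org))
    # table edges
    K=np.abs
    for nm,(x0,x1,y0,y1) in dict(front=(.255,.285,-.1,.0),back=(.58,.61,-.1,.2),left=(.40,.5,.435,.465),right=(.4,.5,-.405,-.375)).items():
        o=ortho(n,im,x0,x1,y0,y1,.195).astype(float).mean(2)
        p=o.mean(1) if nm in('front','back') else o.mean(0)
        g=np.diff(cv2.GaussianBlur(p.reshape(-1,1),(1,7),1.5).ravel());i=np.argmax(abs(g)); a=x1 if nm in('front','back') else y1
        print('  ',nm,round((a-(i+.5)*.0005)*1000,1),round(g[i],1))
E
```

```text
top plate {'c': array([456.2, 327. ]), 'size': array([ 93. , 122.5]), 'ang': 90.0, 'mean': array([455.7, 327.1]), 'pca': np.float64(1.04)}
 swing {'c': array([468.8, -13.5]), 'size': array([118.8,  39.9]), 'ang': 1.51, 'mean': array([464. , -17.2]), 'pca': np.float64(172.52)}
 swing2 {'c': array([481.2, -19.8]), 'size': array([17.4, 95.2]), 'ang': 82.95, 'mean': array([481.5, -19.3]), 'pca': np.float64(171.54)}
 fixed {'c': array([497.9, -87.1]), 'size': array([101.6,  13.3]), 'ang': 81.54, 'mean': array([497.8, -87.3]), 'pca': np.float64(81.62)}
 blade {'c': array([ 471.1, -233.9]), 'size': array([124.1,  53.8]), 'ang': 78.31, 'mean': array([ 471.6, -226.5]), 'pca': np.float64(73.19)}
 handle {'c': array([ 455.7, -302.8]), 'size': array([86.4, 22.8]), 'ang': 78.17, 'mean': array([ 455.9, -302.2]), 'pca': np.float64(78.15)}
   front 269.8 -7.9
   back 593.8 5.2
   left 449.8 -8.2
   right -387.2 2.4
side plate {'c': array([455.2, 326.7]), 'size': array([120.9,  90.7]), 'ang': 1.11, 'mean': array([455.9, 321.3]), 'pca': np.float64(3.21)}
 swing {'c': array([468.5, -15.6]), 'size': array([ 26. , 120.5]), 'ang': 83.29, 'mean': array([465.9, -15.4]), 'pca': np.float64(171.17)}
 swing2 {'c': array([480.8, -19.3]), 'size': array([16.7, 95.2]), 'ang': 81.4, 'mean': array([479.6, -17.7]), 'pca': np.float64(172.11)}
 fixed {'c': array([485.1, -90.7]), 'size': array([109.9,  43.1]), 'ang': 86.57, 'mean': array([485. , -99.3]), 'pca': np.float64(76.52)}
 blade {'c': array([ 473.9, -221.4]), 'size': array([133.4,  53.1]), 'ang': 78.83, 'mean': array([ 474.2, -223. ]), 'pca': np.float64(79.85)}
 handle {'c': array([ 519.2, -321.2]), 'size': array([156.5,  81.5]), 'ang': 90.0, 'mean': array([ 520., -322.]), 'pca': np.float64(89.19)}
   front 270.8 -6.3
   back 593.8 7.8
   left 461.8 -10.4
   right -389.8 -0.8
```

```bash
cat >> h.py <<'E'
from scipy.spatial.transform import Rotation as Ro
SX=np.array([np.cos(np.radians(81.6)),np.sin(np.radians(81.6))]);SY=np.array([-SX[1],SX[0]]);S0=np.array([451.2,-81.4]);PIV=S0+66*SX+47*SY
def down(h): return Ro.from_euler('z',h,degrees=True)*Ro.from_euler('x',180,degrees=True)
def rel(*wps):
    o=ctrl.get_obs();R=Ro.from_quat(o['tool_rot']);p=np.array(o['position'])*1000
    x=R.as_matrix()[:,0]
    print('t',round(o['t'],2),'pos',p.round(1),'head',round(np.degrees(np.arctan2(x[1],x[0])),2),'tilt',np.degrees((down(np.degrees(np.arctan2(x[1],x[0]))).inv()*R).as_rotvec()).round(2),'F',np.round(o['contact_force'],1),'w',round(o['width'],4),'q',np.round(o['joints'],2))
    for X,Y,Z,h in wps:
        off=R.inv().apply(np.array([X,Y,Z])-p)/200;t=(R.inv()*down(h)).as_rotvec()/(np.pi/2)
        print((round(X,1),round(Y,1),round(Z,1),round(h,1)),off.round(4).tolist(),t.round(4).tolist())
def railpos(th,r=60,d=36.5):
    a=np.radians(171.6-180)-th;u=np.array([np.cos(a),np.sin(a)]);n=np.array([u[1],-u[0]]);q=PIV+r*u-d*n
    return q[0],q[1],171.6-np.degrees(th)
E
python3 - <<'E'
from h import *
print(PIV,railpos(0))
rel((300,-450,380,80),(400,-300,380,100))
E
```

```text
[414.34568024  -9.24212368] (np.float64(479.034050756166), np.float64(18.10133475739494), np.float64(171.6))
t 0.1 pos [ 277.6 -586.8  230. ] head 25.32 tilt [ 0.14 -0.01  0.  ] F [ 0.2 -0.3  0.3] w 0.0854 q [ 1.03  0.38  0.04  1.6  -0.02  1.16 -0.05]
(300, -450, 380, 80) [0.3938, -0.5721, -0.7487] [-0.0015, -0.0007, -0.6076]
(400, -300, 380, 100) [1.1665, -1.0363, -0.7477] [-0.0014, -0.0009, -0.8298]
```

Emit:
send_rows(offset=[[0,0,-0.2],[0,0,-0.4],[0.1,-0.15,-0.6],[0.2,-0.3,-0.75],[0.4,-0.57,-0.75],[0.6,-0.75,-0.75],[0.8,-0.9,-0.75],[0.9,-0.95,-0.75]], turn=[[0,0,0],[0,0,-0.08],[0,0,-0.16],[0,0,-0.24],[0,0,-0.32],[0,0,-0.4],[0,0,-0.48],[0,0,-0.55]], jaw=[0,0,0,0,0,0,0,0])

```text
t: 0.77
position: [0.3413, -0.3716, 0.3806]
tool_rot: [0.793, 0.609, -0.0, 0.0]
contact_force: [1.1, -0.1, -0.4]
width: -0.0004
finger_force: 0.0
```

```bash
python3 - <<'E'
from h import *
x,y,h=railpos(0)
rel((x,y,350,h),(x,y,350,135))
E
```

```text
t 0.77 pos [ 341.3 -371.6  380.6] head 75.06 tilt [ 0.   -0.03  0.  ] F [ 1.1 -0.1 -0.4] w -0.0004 q [ 0.91  0.02 -0.17  1.73  0.    1.4   0.48]
(np.float64(479.0), np.float64(18.1), 350, np.float64(171.6)) [2.0603, 0.1631, 0.152] [-0.0003, 0.0002, -1.0727]
(np.float64(479.0), np.float64(18.1), 350, 135) [2.0603, 0.1631, 0.152] [-0.0002, 0.0003, -0.666]
```

Emit:
send_rows(offset=[[0.15,0.02,0],[0.35,0.04,0],[0.55,0.06,0],[0.75,0.08,0],[0.95,0.1,0],[1,0.16,0],[1,0.16,0],[1,0.16,0]], turn=[[0,0,-0.06],[0,0,-0.13],[0,0,-0.2],[0,0,-0.27],[0,0,-0.34],[0,0,-0.41],[0,0,-0.48],[0,0,-0.54]], jaw=[0,0,0,0,0,0,0,0])

```text
t: 1.43
position: [0.4257, -0.1868, 0.3799]
tool_rot: [0.47, 0.883, -0.0, -0.0]
contact_force: [-0.1, 0.1, 0.5]
width: -0.0004
finger_force: 0.0
```

```bash
python3 - <<'E'
from h import *
x,y,h=railpos(0)
rel((x,y,350,h))
E
```

```text
t 1.43 pos [ 425.7 -186.8  379.9] head 123.97 tilt [ 0.04  0.03 -0.  ] F [-0.1  0.1  0.5] w -0.0004 q [ 0.71 -0.06 -0.36  1.8  -0.02  1.4   0.94]
(np.float64(479.0), np.float64(18.1), 350, np.float64(171.6)) [0.7006, 0.7939, 0.1494] [-0.0003, -0.0005, -0.5292]
```

Emit:
send_rows(offset=[[0.1,0.12,0],[0.22,0.25,0],[0.34,0.38,0],[0.46,0.52,0.05],[0.58,0.66,0.1],[0.7,0.794,0.15],[0.7,0.794,0.15],[0.7,0.794,0.15]], turn=[[0,0,-0.07],[0,0,-0.15],[0,0,-0.23],[0,0,-0.3],[0,0,-0.38],[0,0,-0.45],[0,0,-0.529],[0,0,-0.529]], jaw=[0,0,0,0,0,0,0,0])

```text
t: 2.1
position: [0.4798, 0.0188, 0.3492]
tool_rot: [0.074, 0.997, 0.0, -0.001]
contact_force: [-0.5, -0.9, 0.1]
width: -0.0
finger_force: 0.0
```

```bash
python3 - <<'E'
from h import *
x,y,h=railpos(0)
rel((x,y,225,h))
E
```

```text
t 2.1 pos [479.8  18.8 349.2] head 171.54 tilt [-0.01  0.14  0.  ] F [-0.5 -0.9  0.1] w -0.0 q [ 0.48 -0.   -0.59  1.81 -0.    1.34  1.31]
(np.float64(479.0), np.float64(18.1), 225, np.float64(171.6)) [0.0018, -0.004, 0.6211] [0.0001, -0.0016, -0.0007]
```

Emit:
send_rows(offset=[[0,0,0.1],[0,0,0.22],[0,0,0.35],[0,0,0.46],[0,0,0.55],[0,0,0.61],[0,0,0.62]], turn=[[0,0,0],[0,0,0],[0,0,0],[0,0,0],[0,0,0],[0,0,0],[0,0,0]], jaw=[0,0,0,0,0,0,0])

```text
t: 2.68
position: [0.4785, 0.014, 0.2238]
tool_rot: [0.08, 0.997, -0.0, -0.003]
contact_force: [-1.0, -0.5, 0.1]
width: -0.0002
finger_force: 0.0
```

```bash
python3 - <<'E'
from h import *
W=[(*railpos(0,d=22)[:2],225,171.6)]
for th in (.12,.24,.36,.48,.6,.72): x,y,h=railpos(th,d=21);W.append((x,y,225,h))
rel(*W)
E
```

```text
t 2.68 pos [478.5  14.  223.8] head 170.79 tilt [ 0.06  0.29 -0.  ] F [-1.  -0.5  0.1] w -0.0002 q [ 0.46  0.11 -0.6   1.98  0.07  1.08  1.24]
(np.float64(476.9), np.float64(3.8), 225, 171.6) [-0.0001, -0.0517, -0.0058] [-0.0007, -0.0032, -0.009]
(np.float64(477.8), np.float64(-4.8), 225, np.float64(164.7)) [-0.0111, -0.0932, -0.0058] [-0.0009, -0.0032, 0.0674]
(np.float64(477.8), np.float64(-12.4), 225, np.float64(157.8)) [-0.0176, -0.1308, -0.0058] [-0.0011, -0.0031, 0.1438]
(np.float64(477.0), np.float64(-20.0), 225, np.float64(151.0)) [-0.0195, -0.1689, -0.0058] [-0.0013, -0.0031, 0.2202]
(np.float64(475.3), np.float64(-27.4), 225, np.float64(144.1)) [-0.0169, -0.2069, -0.0058] [-0.0014, -0.003, 0.2966]
(np.float64(472.6), np.float64(-34.6), 225, np.float64(137.2)) [-0.0097, -0.2443, -0.0057] [-0.0016, -0.0029, 0.373]
(np.float64(469.2), np.float64(-41.4), 225, np.float64(130.3)) [0.0019, -0.2807, -0.0056] [-0.0018, -0.0028, 0.4494]
```

Emit:
send_rows(offset=[[0,-0.03,0],[0,-0.052,0],[-0.011,-0.093,0],[-0.018,-0.131,0],[-0.02,-0.169,0],[-0.017,-0.207,0],[-0.01,-0.244,0],[0.002,-0.281,0]], turn=[[0,0,0],[0,0,0],[0,0,0.067],[0,0,0.144],[0,0,0.22],[0,0,0.297],[0,0,0.373],[0,0,0.449]], jaw=[0,0,0,0,0,0,0,0])

```text
t: 3.35
position: [0.4739, -0.0404, 0.2286]
tool_rot: [0.421, 0.907, 0.002, 0.003]
contact_force: [2.1, 0.9, -2.0]
width: -0.0001
finger_force: 1.2
```

```bash
python3 - <<'E'
from h import *
W=[]
for th in (.84,.96,1.08,1.2,1.28): x,y,h=railpos(th,d=21);W.append((x,y,225,h))
rel(*W)
E
```

```text
t 3.35 pos [473.9 -40.4 228.6] head 130.21 tilt [-0.3  -0.24 -0.  ] F [ 2.1  0.9 -2. ] w -0.0001 q [ 0.49  0.08 -0.51  1.99  0.04  1.08  0.66]
(np.float64(465.0), np.float64(-47.7), 225, np.float64(123.5)) [0.0013, -0.0579, 0.0177] [0.0035, 0.0025, 0.0749]
(np.float64(460.0), np.float64(-53.5), 225, np.float64(116.6)) [-0.0048, -0.0955, 0.0175] [0.0036, 0.0023, 0.1513]
(np.float64(454.4), np.float64(-58.6), 225, np.float64(109.7)) [-0.0063, -0.1336, 0.0173] [0.0038, 0.002, 0.2277]
(np.float64(448.2), np.float64(-63.1), 225, np.float64(102.8)) [-0.0032, -0.1716, 0.0171] [0.0039, 0.0018, 0.3041]
(np.float64(443.7), np.float64(-65.6), 225, np.float64(98.3)) [0.0014, -0.1966, 0.017] [0.004, 0.0017, 0.355]
```

Emit:
send_rows(offset=[[0.001,-0.055,0],[-0.005,-0.093,0],[-0.006,-0.131,0],[-0.003,-0.17,0],[0,-0.195,0],[0,-0.195,0],[0,-0.195,0]], turn=[[0,0,0.075],[0,0,0.151],[0,0,0.228],[0,0,0.304],[0,0,0.355],[0,0,0.355],[0,0,0.355]], jaw=[0,0,0,0,0,0,0])

```text
t: 3.93
position: [0.4426, -0.0661, 0.2278]
tool_rot: [0.652, 0.759, 0.001, 0.001]
contact_force: [0.1, 0.1, -0.2]
width: 0.0002
finger_force: 0.0
```

```bash
python3 - <<'E'
from h import *
rel((440,-90,350,80))
im,d=ctrl.get_image('side');cv2.imwrite('pics/s1.png',cv2.resize(im[100:220,200:340,::-1],(700,600),interpolation=cv2.INTER_CUBIC))
E
```

```text
t 3.93 pos [442.6 -66.1 227.8] head 98.69 tilt [-0.15 -0.08 -0.  ] F [ 0.1  0.1 -0.2] w 0.0002 q [ 0.52  0.02 -0.46  2.05  0.01  1.07  0.2 ]
(440, -90, 350, 80) [-0.1171, -0.0295, -0.6108] [0.0018, 0.0006, 0.2077]
```

View pics/s1.png

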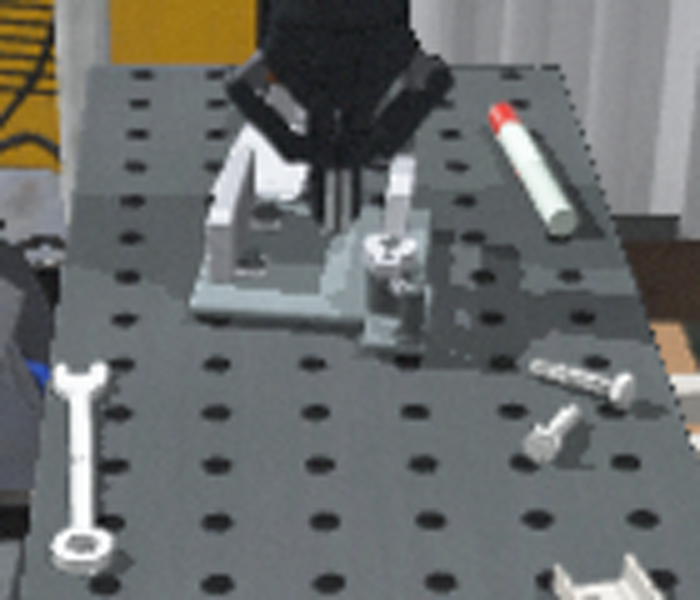

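The swing rail is out (400,190) and parallel to the fixed rail (230,200), and the fingers hang free between them. Next I lift clear and go to the lifter.

Emit:
send_rows(offset=[[0,0,-0.1],[0,0,-0.25],[0,0,-0.42],[-0.15,0,-0.6],[-0.35,0,-0.61],[-0.55,0,-0.61],[-0.75,0,-0.61],[-0.95,0,-0.61]], turn=[[0,0,0],[0,0,0],[0,0,0],[0,0,0.04],[0,0,0.09],[0,0,0.14],[0,0,0.19],[0,0,0.22]], jaw=[0,0,0,0,10,30,60,60])

```text
t: 4.65
position: [0.4712, -0.2552, 0.3496]
tool_rot: [0.773, 0.635, 0.0, 0.001]
contact_force: [0.1, 0.1, -0.4]
width: 0.0456
finger_force: 0.0
```

```bash
python3 - <<'E'
from h import *
rel((455.8,-302.8,300,78.2))
im,d=ctrl.get_image('top')
br=lambda t:(lambda o:o.min(2)>t)
np.savez('top1.npz',im=im,d=d)
show(' sw',fit('top',im,(.385,.43,-.15,-.03),.245,br(195)))
E
```

```text
t 4.65 pos [ 471.2 -255.2  349.6] head 78.79 tilt [-0.13 -0.06 -0.  ] F [ 0.1  0.1 -0.4] w 0.0456 q [ 0.68  0.1  -0.28  1.71  0.03  1.34  0.2 ]
(455.8, -302.8, 300, 78.2) [-0.2484, -0.03, 0.2481] [0.0015, 0.0006, 0.0066]
 sw {'c': array([404.8, -76.8]), 'size': array([96.7, 13.9]), 'ang': 81.69, 'mean': array([404.8, -76.7]), 'pca': np.float64(81.67)}
```

Emit:
send_rows(offset=[[-0.08,-0.01,0],[-0.17,-0.02,0.1],[-0.24,-0.03,0.22],[-0.248,-0.03,0.25],[-0.248,-0.03,0.25],[-0.248,-0.03,0.25]], turn=[[0,0,0],[0,0,0.007],[0,0,0.007],[0,0,0.007],[0.0015,0,0.007],[0.0015,0,0.007]], jaw=[65,65,65,65,65,65])

```text
t: 5.2
position: [0.4558, -0.2994, 0.2987]
tool_rot: [0.775, 0.632, -0.0, -0.001]
contact_force: [-0.1, 0.5, -0.6]
width: 0.0647
finger_force: 0.0
```

```bash
python3 - <<'E'
from h import *
rel((455.8,-302.8,221,78.2))
E
```

```text
t 5.2 pos [ 455.8 -299.4  298.7] head 78.35 tilt [ 0.14  0.07 -0.  ] F [-0.1  0.5 -0.6] w 0.0647 q [ 0.73  0.15 -0.24  1.76  0.04  1.24  0.27]
(455.8, -302.8, 221, 78.2) [-0.0173, 0.0044, 0.3886] [-0.0015, -0.0007, 0.0017]
```

Emit:
send_rows(offset=[[-0.01,0,0.08],[-0.01,0,0.18],[-0.01,0.002,0.28],[-0.01,0.004,0.35],[-0.01,0.004,0.385],[-0.01,0.004,0.385],[-0.01,0.004,0.385],[-0.01,0.004,0.385]], turn=[[0,0,0],[0,0,0],[0,0,0],[0,0,0],[0,0,0],[0,0,0],[0,0,0],[0,0,0]], jaw=[65,65,65,65,65,65,65,65])

```text
t: 5.87
position: [0.4567, -0.3028, 0.2234]
tool_rot: [0.776, 0.631, -0.0, 0.001]
contact_force: [-0.1, -0.3, -0.8]
width: 0.065
finger_force: 0.0
```

Emit:
send_rows(offset=[[0,0,0],[0,0,0],[0,0,0],[0,0,0],[0,0,0],[0,0,0],[0,0,0],[0,0,0]], turn=[[0,0,0],[0,0,0],[0,0,0],[0,0,0],[0,0,0],[0,0,0],[0,0,0],[0,0,0]], jaw=[50,40,32,26,22,18,15,15], squeeze=100)

```text
t: 6.53
position: [0.4565, -0.3032, 0.2226]
tool_rot: [0.776, 0.631, -0.0, 0.001]
contact_force: [2.4, -1.3, 5.0]
width: 0.0227
finger_force: 98.0
```

```bash
python3 - <<'E'
from h import *
rel((455.8,-302.8,330,78.2))
E
```

```text
t 6.53 pos [ 456.5 -303.2  222.6] head 78.25 tilt [-0.05 -0.05 -0.  ] F [ 2.4 -1.3  5. ] w 0.0227 q [ 0.73  0.21 -0.24  1.84  0.06  1.09  0.26]
(455.8, -302.8, 330, 78.2) [0.001, -0.0032, -0.5369] [0.0005, 0.0006, 0.0005]
```

Emit:
send_rows(offset=[[0,0,-0.04],[0,0,-0.14],[0,0,-0.27],[0,0,-0.4],[0.06,0,-0.5],[0.2,0,-0.54],[0.36,0,-0.54],[0.52,0,-0.54]], turn=[[0,0,0],[0,0,0],[0,0,0],[0,0,0],[0,0,0],[0,0,-0.02],[0,0,-0.04],[0,0,-0.06]], jaw=[15,15,15,15,15,15,15,15])

```text
t: 7.2
position: [0.4747, -0.2003, 0.3285]
tool_rot: [0.746, 0.666, -0.002, -0.003]
contact_force: [1.8, 0.9, -3.2]
width: 0.0225
finger_force: 98.4
```

```bash
python3 - <<'E'
from h import *
rel((459.8,-70,330,91.1))
E
```

```text
t 7.2 pos [ 474.7 -200.3  328.5] head 83.56 tilt [ 0.37  0.05 -0.  ] F [ 1.8  0.9 -3.2] w 0.0225 q [ 0.63  0.07 -0.33  1.78  0.03  1.3   0.19]
(459.8, -70, 330, 91.1) [0.639, -0.1472, -0.006] [-0.0041, -0.0008, -0.0837]
```

Emit:
send_rows(offset=[[0.16,-0.037,0],[0.32,-0.074,0],[0.48,-0.11,0],[0.64,-0.147,0],[0.8,-0.16,0],[0.96,-0.17,0],[1,-0.18,0],[1,-0.18,0]], turn=[[0,0,-0.02],[0,0,-0.04],[0,0,-0.06],[0,0,-0.08],[0,0,-0.084],[0,0,-0.084],[0,0,-0.084],[0,0,-0.084]], jaw=[15,15,15,15,15,15,15,15])

```text
t: 7.87
position: [0.4606, 0.0057, 0.328]
tool_rot: [0.697, 0.717, -0.002, -0.003]
contact_force: [-0.6, -0.6, -3.0]
width: 0.0224
finger_force: 98.4
```

```bash
python3 - <<'E'
from h import *
rel((459.8,130,330,91.1))
E
```

```text
t 7.87 pos [460.6   5.7 328. ] head 91.63 tilt [ 0.43  0.06 -0.  ] F [-0.6 -0.6 -3. ] w 0.0224 q [ 0.45 -0.03 -0.53  1.88 -0.02  1.3  -0.05]
(459.8, 130, 330, 91.1) [0.6215, 0.0134, -0.0095] [-0.0048, -0.0007, 0.0059]
```

Emit:
send_rows(offset=[[0.1,0,0],[0.23,0.005,0],[0.37,0.01,0],[0.5,0.013,0],[0.59,0.013,0],[0.622,0.013,0],[0.622,0.013,0],[0.622,0.013,0]], turn=[[0,0,0],[0,0,0],[-0.003,0,0.006],[-0.005,0,0.006],[-0.005,0,0.006],[-0.005,0,0.006],[-0.005,0,0.006],[-0.005,0,0.006]], jaw=[15,15,15,15,15,15,15,15])

```text
t: 8.53
position: [0.4628, 0.1236, 0.3287]
tool_rot: [0.704, 0.71, 0.001, 0.002]
contact_force: [-0.1, -0.0, -3.0]
width: 0.0224
finger_force: 98.4
```

```bash
python3 - <<'E'
from h import *
rel((459.8,130,232,91.1))
n='top';im,d=ctrl.get_image(n);np.savez('top2.npz',im=im,d=d)
im2,d2=ctrl.get_image('side')
br=lambda t:(lambda o:o.min(2)>t)
show('plate',fit(n,im,(.38,.55,.26,.39),.200,br(165)))
a=ortho(n,im,.38,.54,.10,.42,.200)
b=cv2.resize(im2[60:300,180:400,::-1],(0,0),fx=2,fy=2)
cv2.imwrite('pics/m2.png',a[:,:,::-1]);cv2.imwrite('pics/s2.png',b)
# blade from depth of side view/ top
P=cloud(n,d);m=(P[...,0]>.40)&(P[...,0]<.52)&(P[...,1]>.19)&(P[...,1]<.275)&(P[...,2]>.27)
print(m.sum());
if m.sum()>20:
    Q=P[m];A=np.c_[Q[:,:2],np.ones(len(Q))];c=np.linalg.lstsq(A,Q[:,2],rcond=None)[0];print('plane',c,'z',np.median(Q[:,2]),rect(m,P))
E
```

```text
t 8.53 pos [462.8 123.6 328.7] head 90.53 tilt [-0.19 -0.09 -0.  ] F [-0.1 -0.  -3. ] w 0.0224 q [ 0.32  0.01 -0.66  1.84  0.01  1.29 -0.34]
(459.8, 130, 232, 91.1) [0.0327, -0.0162, 0.4834] [0.0021, 0.001, -0.0064]
plate {'c': array([455.9, 327. ]), 'size': array([122.6,  92.6]), 'ang': 0.53, 'mean': array([455.6, 327.1]), 'pca': np.float64(0.99)}
472
plane [ 0.00103829 -0.02194846  0.30588162] z 0.30148528634982963 (array([461.9, 223.1]), array([66. , 50.1]), 89.5)
```

View pics/m2.png

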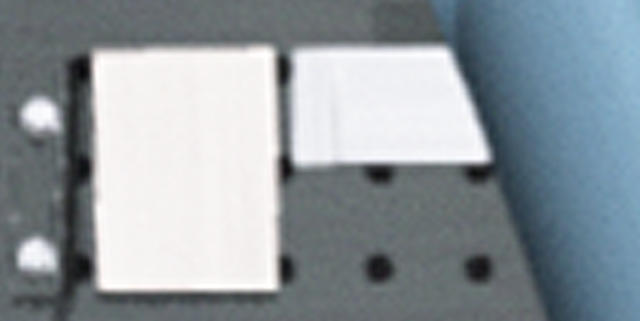

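View pics/s2.png

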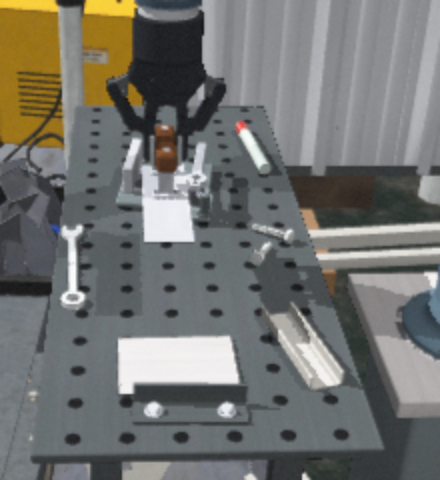

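The top ortho shows the blade tip squared up to the plate at (290,105), the plate at (187,170), and the stop edge at about (70,180). The side view shows the lifter held level and hanging straight at (168,200). Next I measure the stop's angle.

```bash
python3 - <<'E'
from h import *
for f,n in(('top0','top'),('top1','top'),('top2','top'),('side0','side')):
    d=np.load(f+'.npz')['d'];P=cloud(n,d)
    m=(P[...,0]>.37)&(P[...,0]<.53)&(P[...,1]>.36)&(P[...,1]<.41)&(P[...,2]>.2125)
    Q=P[m]*1000
    c=np.polyfit(Q[:,0],Q[:,1],1)
    r=Q[:,1]-np.polyval(c,Q[:,0]);k=abs(r)<6;c=np.polyfit(Q[k,0],Q[k,1],1)
    print(f,m.sum(),k.sum(),'heading normal',90+np.degrees(np.arctan(c[0])),'y@456',np.polyval(c,456),'std',r[k].std(),Q[:,2].max(),Q[:,0].min(),Q[:,0].max())
im=np.load('side0.npz')['im'];cv2.imwrite('pics/o.png',cv2.resize(np.vstack([ortho('side',im,.38,.53,.34,.42,.22,.0004),ortho('top',np.load('top0.npz')['im'],.38,.53,.34,.42,.22,.0004)])[:,:,::-1],(0,0),fx=1.5,fy=.8))
E
```

```text
top0 76 76 heading normal 88.36184634059644 y@456 384.8028924855224 std 1.4217636935311344 222.69039473752508 390.50007341982155 500.87481437930427
top1 73 73 heading normal 88.68834506759174 y@456 384.8500654940583 std 1.4343879190784903 221.80918658704303 390.07531178660224 499.4779192167391
top2 76 76 heading normal 88.47693492132309 y@456 384.6177051170628 std 1.4090545529590717 222.90336654452287 390.6458874055271 498.7948658415909
side0 204 204 heading normal 88.60672500507908 y@456 385.07590415793885 std 1.2989375103977374 222.0051405558898 391.2642107069698 500.78736611196484
```

View pics/o.png

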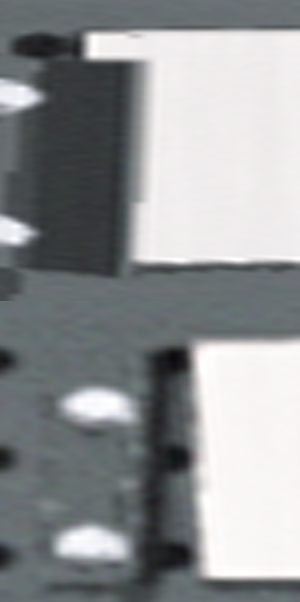

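The stop normal is at heading 88.5°, with its face at y≈383, so I push along that direction.

```bash
python3 - <<'E'
from h import *
rel((450.6,126,232,88.5))
E
```

```text
t 8.63 pos [463.2 123.2 329. ] head 90.42 tilt [-0.23 -0.06 -0.  ] F [-0.7  0.5 -3.9] w 0.0225 q [ 0.32  0.01 -0.66  1.84  0.01  1.29 -0.34]
(450.6, 126, 232, 88.5) [0.0149, -0.0647, 0.4846] [0.0026, 0.0006, 0.0213]
```

Emit:
send_rows(offset=[[0.005,-0.02,0.05],[0.01,-0.05,0.15],[0.015,-0.065,0.27],[0.015,-0.065,0.37],[0.015,-0.065,0.45],[0.015,-0.065,0.48],[0.015,-0.065,0.48],[0.015,-0.065,0.48]], turn=[[0.002,0,0.01],[0.002,0,0.02],[0.002,0,0.021],[0.002,0,0.021],[0.002,0,0.021],[0.002,0,0.021],[0.002,0,0.021],[0.002,0,0.021]], jaw=[15,15,15,15,15,15,15,15])

```text
t: 9.3
position: [0.4506, 0.1286, 0.2336]
tool_rot: [0.715, 0.699, 0.001, 0.0]
contact_force: [0.4, 0.5, -3.1]
width: 0.0226
finger_force: 98.3
```

```bash
python3 - <<'E'
from h import *
rel((450.6,126,225,88.5))
E
```

```text
t 9.3 pos [450.6 128.6 233.6] head 88.69 tilt [-0.12  0.04  0.  ] F [ 0.4  0.5 -3.1] w 0.0226 q [ 0.3   0.08 -0.68  1.99  0.05  1.09 -0.43]
(450.6, 126, 225, 88.5) [-0.013, 0.0002, 0.0428] [0.0013, -0.0004, 0.0021]
```

Emit:
send_rows(offset=[[0,0,0.015],[0,0,0.03],[0,0,0.042],[0,0,0.05],[0,0,0.054],[0,0,0.054]], turn=[[0,0,0],[0,0,0.002],[0,0,0.002],[0,0,0.002],[0,0,0.002],[0,0,0.002]], jaw=[15,15,15,15,15,15])

```text
t: 9.8
position: [0.4506, 0.1292, 0.2228]
tool_rot: [0.716, 0.698, 0.001, 0.001]
contact_force: [1.3, -0.4, -3.3]
width: 0.0225
finger_force: 98.4
```

```bash
python3 - <<'E'
from h import *
rel((451.3,160,222,88.5))
print(ctrl.get_obs()['moment'])
E
```

```text
t 9.8 pos [450.6 129.2 222.8] head 88.59 tilt [-0.14  0.04  0.  ] F [ 1.3 -0.4 -3.3] w 0.0225 q [ 0.29  0.09 -0.68  2.    0.06  1.07 -0.44]
(451.3, 160, 222, 88.5) [0.1541, -0.0002, 0.004] [0.0016, -0.0005, 0.001]
[-0.06135894 -0.06400519  0.07044641]
```

Emit:
send_rows(offset=[[0,0,0.004],[0,0,0.008],[0,0,0.01],[0,0,0.01]], turn=[[0.0016,0,0.001],[0.0016,0,0.001],[0.0016,0,0.001],[0.0016,0,0.001]], jaw=[15,15,15,15])

```text
t: 10.13
position: [0.4507, 0.1292, 0.2226]
tool_rot: [0.716, 0.698, -0.0, 0.0]
contact_force: [-4.6, -2.4, 7.0]
width: 0.0224
finger_force: 99.9
```

```bash
python3 - <<'E'
from h import *
o=ctrl.get_obs();print(o['moment'],o['contact_force'])
n='side';im,d=ctrl.get_image(n);P=cloud(n,d)
m=(P[...,0]>.43)&(P[...,0]<.47)&(P[...,1]>.19)&(P[...,1]<.27)&(P[...,2]>.185)&(im.min(2)>150)
Q=P[m];A=np.c_[Q[:,:2]-[.45,.25],np.ones(len(Q))];c=np.linalg.lstsq(A,Q[:,2],rcond=None)[0];print(m.sum(),'plane',c)
rel((451.3,160,222,88.5))
E
```

```text
[-0.34150119  0.9910455   0.11311456] [-4.62312854 -2.35666826  6.97905339]
321 plane [-0.00358446 -0.01921197  0.19607778]
t 10.18 pos [450.7 129.3 222.6] head 88.51 tilt [ 0.01 -0.02  0.  ] F [-5.1 -1.3  7.6] w 0.0228 q [ 0.29  0.09 -0.68  2.    0.07  1.07 -0.45]
(451.3, 160, 222, 88.5) [0.1537, -0.001, 0.0027] [-0.0001, 0.0002, 0.0001]
```

Emit:
send_rows(offset=[[0.03,0,0],[0.07,0,0],[0.11,0,0],[0.14,0,0],[0.17,0,0],[0.195,0,0],[0.22,0,0],[0.24,0,0]], turn=[[0,0,0],[0,0,0],[0,0,0],[0,0,0],[0,0,0],[0,0,0],[0,0,0],[0,0,0]], jaw=[15,15,15,15,15,15,15,15])

```text
t: 10.85
position: [0.4541, 0.1745, 0.2226]
tool_rot: [0.717, 0.697, -0.0, 0.002]
contact_force: [-0.3, -6.7, 6.5]
width: 0.0226
finger_force: 99.9
```

```bash
python3 - <<'E'
from h import *
rel((453,215,222.5,88.5),(453.6,246,222.5,88.5))
im,d=ctrl.get_image('top');show('plate',fit('top',im,(.38,.55,.285,.40),.200,lambda o:o.min(2)>165))
E
```

```text
t 10.85 pos [454.1 174.5 222.6] head 88.35 tilt [-0.19 -0.18 -0.  ] F [-0.3 -6.7  6.5] w 0.0226 q [ 0.22  0.14 -0.72  1.96  0.11  1.08 -0.57]
(453, 215, 222.5, 88.5) [0.202, -0.0113, 0.0001] [0.0021, 0.002, -0.0017]
(453.6, 246, 222.5, 88.5) [0.357, -0.0128, -0.0004] [0.0021, 0.002, -0.0017]
plate {'c': array([456.8, 333.5]), 'size': array([ 98. , 122.6]), 'ang': 88.9, 'mean': array([457.1, 334.9]), 'pca': np.float64(179.27)}
```

Emit:
send_rows(offset=[[0.025,-0.002,0],[0.05,-0.004,0],[0.075,-0.006,0],[0.1,-0.008,0],[0.125,-0.009,0],[0.15,-0.01,0],[0.175,-0.011,0],[0.2,-0.011,0]], turn=[[0,0,0],[0.001,0.001,0],[0.002,0.002,0],[0.002,0.002,0],[0.002,0.002,0],[0.002,0.002,0],[0.002,0.002,0],[0.002,0.002,0]], jaw=[15,15,15,15,15,15,15,15])

```text
t: 11.57
position: [0.4532, 0.2138, 0.2226]
tool_rot: [0.718, 0.697, -0.0, 0.0]
contact_force: [-1.3, -7.8, 8.1]
width: 0.0222
finger_force: 99.9
```

```bash
python3 - <<'E'
from h import *
rel((453.6,246,222.5,88.5))
im,d=ctrl.get_image('top');show('plate',fit('top',im,(.38,.55,.29,.40),.200,lambda o:o.min(2)>165))
cv2.imwrite('pics/p.png',ortho('top',im,.37,.54,.2,.42,.2)[:,:,::-1])
E
```

```text
t 11.57 pos [453.2 213.8 222.6] head 88.29 tilt [-0.   -0.07 -0.  ] F [-1.3 -7.8  8.1] w 0.0222 q [ 0.16  0.18 -0.74  1.93  0.13  1.09 -0.66]
(453.6, 246, 222.5, 88.5) [0.1608, -0.0027, 0.0002] [0.0, 0.0008, -0.0023]
plate {'c': array([457.3, 335.8]), 'size': array([ 93., 122.]), 'ang': 88.7, 'mean': array([452.5, 339.1]), 'pca': np.float64(15.94)}
```

View pics/p.png

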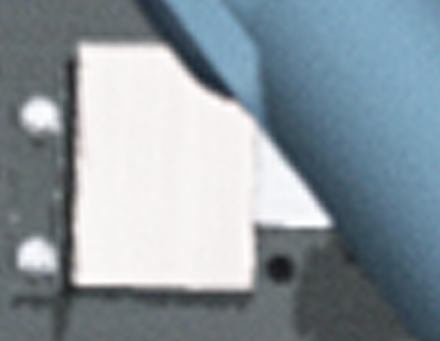

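The plate (165,165) is now square against the stop, and the blade is going under it at (290,190). I continue to the stop.

Emit:
send_rows(offset=[[0.025,0,0],[0.05,-0.001,0],[0.075,-0.002,0],[0.1,-0.003,0],[0.125,-0.003,0],[0.145,-0.003,0],[0.155,-0.003,0],[0.16,-0.003,0]], turn=[[0,0,0],[0,0,-0.002],[0,0,-0.002],[0,0,-0.002],[0,0,-0.002],[0,0,-0.002],[0,0,-0.002],[0,0,-0.002]], jaw=[15,15,15,15,15,15,15,15])

```text
t: 12.28
position: [0.4536, 0.245, 0.2226]
tool_rot: [0.717, 0.697, -0.001, 0.001]
contact_force: [0.4, -7.2, 8.2]
width: 0.0222
finger_force: 100.0
```

```bash
python3 - <<'E'
from h import *
rel((453.6,248,222.5,88.5))
E
```

```text
t 12.28 pos [453.6 245.  222.6] head 88.45 tilt [ 0.02 -0.15  0.  ] F [ 0.4 -7.2  8.2] w 0.0222 q [ 0.11  0.21 -0.75  1.9   0.16  1.1  -0.74]
(453.6, 248, 222.5, 88.5) [0.0149, -0.0002, 0.0006] [-0.0002, 0.0017, -0.0006]
```

Emit:
send_rows(offset=[[-0.003,0,-0.005],[-0.005,0,-0.012],[-0.01,0,-0.02],[-0.02,0,-0.035],[-0.03,0,-0.055],[-0.045,0,-0.08],[-0.06,0,-0.11],[-0.07,0,-0.14]], turn=[[0,0,0],[0,0,0],[0,0,0],[0,0,0],[0,0,0],[0,0,0],[0,0,0],[0,0,0]], jaw=[15,15,15,15,15,15,15,15])

```text
t: 12.95
position: [0.4506, 0.2347, 0.2494]
tool_rot: [0.715, 0.699, 0.0, -0.002]
contact_force: [0.1, -0.9, -4.5]
width: 0.0226
finger_force: 98.2
```

```bash
python3 - <<'E'
from h import *
rel((454,235,300,88.5))
n='side';im,d=ctrl.get_image(n);np.savez('side3.npz',im=im,d=d);P=cloud(n,d)
m=(P[...,0]>.39)&(P[...,0]<.53)&(P[...,1]>.26)&(P[...,1]<.40)&(P[...,2]>.205)&(im.min(2)>170)
Q=P[m];A=np.c_[Q[:,:2]-[.455,.33],np.ones(len(Q))];c=np.linalg.lstsq(A,Q[:,2],rcond=None)[0];print(m.sum(),'plane',c)
cv2.imwrite('pics/s3.png',cv2.resize(im[140:300,190:400,::-1],(0,0),fx=3,fy=3))
E
```

```text
t 12.95 pos [450.6 234.7 249.4] head 88.68 tilt [ 0.19  0.2  -0.  ] F [ 0.1 -0.9 -4.5] w 0.0226 q [ 0.14  0.16 -0.76  1.88  0.12  1.14 -0.68]
(454, 235, 300, 88.5) [0.003, 0.0162, -0.2529] [-0.0021, -0.0023, 0.002]
1692 plane [-0.0008498  -0.0108825   0.22840464]
```

View pics/s3.png

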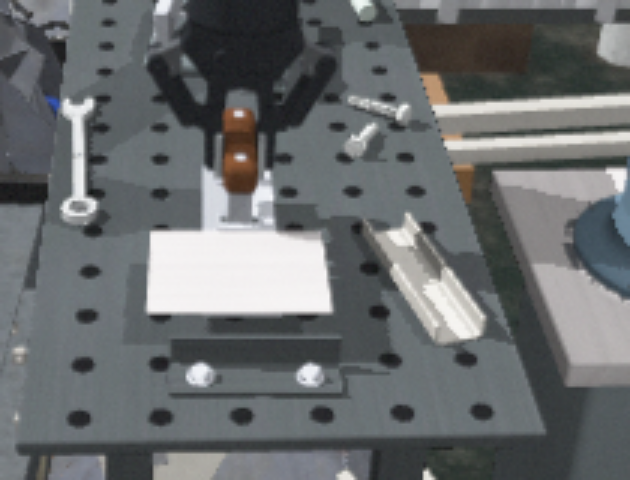

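The plate is lifted level on the blade (237,270) and clear of the stop. Next I measure its pose on the lifter.

```bash
python3 - <<'E'
from h import *
d=np.load('side3.npz')
f=fit('side',d['im'],(.37,.54,.275,.40),.2293,lambda o:o.min(2)>185,k=5);show('plate',f)
im,_=ctrl.get_image('top');f=fit('top',im,(.37,.54,.29,.40),.2293,lambda o:o.min(2)>165,k=5);show('plate top',f)
rel((454,235,320,88.5))
E
```

```text
plate {'c': array([454.4, 323.8]), 'size': array([ 97.2, 120.1]), 'ang': 88.98, 'mean': array([455.4, 326.3]), 'pca': np.float64(174.69)}
plate top {'c': array([454.5, 330.4]), 'size': array([ 81.7, 118.5]), 'ang': 89.51, 'mean': array([441.2, 335.8]), 'pca': np.float64(25.31)}
t 13.05 pos [451.8 235.1 250.5] head 88.62 tilt [ 0.01  0.27 -0.  ] F [ 0.6  0.5 -3.4] w 0.0225 q [ 0.14  0.16 -0.76  1.88  0.12  1.14 -0.68]
(454, 235, 320, 88.5) [0.0015, 0.0111, -0.3474] [-0.0001, -0.003, 0.0013]
```

Emit:
send_rows(offset=[[0,0,-0.015],[0,0.003,-0.045],[0,0.006,-0.09],[0,0.01,-0.145],[0,0.01,-0.2],[0,0.01,-0.25],[0,0.01,-0.285],[0,0.01,-0.3]], turn=[[0,0,0],[0,-0.001,0],[0,-0.002,0],[0,-0.003,0],[0,-0.003,0],[0,-0.003,0],[0,-0.003,0],[0,-0.003,0]], jaw=[15,15,15,15,15,15,15,15])

```text
t: 13.72
position: [0.4537, 0.2355, 0.311]
tool_rot: [0.715, 0.699, 0.0, -0.0]
contact_force: [-0.3, -0.0, -4.5]
width: 0.0227
finger_force: 98.2
```

```bash
python3 - <<'E'
from h import *
rel((450,135,310,88.5),(450,35,310,88.5))
E
```

```text
t 13.72 pos [453.7 235.5 311. ] head 88.68 tilt [ 0.01  0.02 -0.  ] F [-0.3 -0.  -4.5] w 0.0227 q [ 0.16  0.11 -0.76  1.8   0.08  1.26 -0.64]
(450, 135, 310, 88.5) [-0.5027, -0.0068, 0.0048] [-0.0001, -0.0003, 0.002]
(450, 35, 310, 88.5) [-1.0026, 0.0048, 0.0046] [-0.0001, -0.0003, 0.002]
```

Emit:
send_rows(offset=[[-0.02,0,0],[-0.055,0,0],[-0.11,0,0],[-0.18,0,0],[-0.26,0,0],[-0.34,0,0],[-0.42,0,0],[-0.5,0,0]], turn=[[0,0,0],[0,0,0],[0,0,0],[0,0,0],[0,0,0],[0,0,0],[0,0,0],[0,0,0]], jaw=[15,15,15,15,15,15,15,15])

```text
t: 14.38
position: [0.4497, 0.1329, 0.308]
tool_rot: [0.715, 0.699, -0.002, -0.001]
contact_force: [1.3, -0.9, -4.6]
width: 0.0225
finger_force: 98.2
```

Emit:
send_rows(offset=[[-0.08,0,0],[-0.16,0,0],[-0.24,0,0],[-0.32,0,0],[-0.4,0,0],[-0.48,0,0],[-0.56,0,0],[-0.64,0,0]], turn=[[0,0,0],[0,0,0],[0,0,0],[0,0,0],[0,0,0],[0,0,0],[0,0,0],[0,0,0]], jaw=[15,15,15,15,15,15,15,15])

```text
t: 15.05
position: [0.4466, 0.0052, 0.3081]
tool_rot: [0.715, 0.699, -0.002, -0.001]
contact_force: [-0.3, -0.6, -4.7]
width: 0.0221
finger_force: 98.2
```

```bash
python3 - <<'E'
from h import *
rel((445,-90,308,84.5),(436,-172.4,308,81.1))
E
```

```text
t 15.05 pos [446.6   5.2 308.1] head 88.64 tilt [ 0.28 -0.07  0.  ] F [-0.3 -0.6 -4.7] w 0.0221 q [ 0.44 -0.05 -0.52  1.94 -0.03  1.25 -0.09]
(445, -90, 308, 84.5) [-0.4763, 0.0035, 0.0013] [-0.0031, 0.0009, 0.046]
(436, -172.4, 308, 81.1) [-0.8892, -0.0317, 0.0021] [-0.0031, 0.001, 0.0838]
```

Emit:
send_rows(offset=[[-0.08,0,0],[-0.16,0,0],[-0.24,0,0],[-0.32,0,0],[-0.4,0,0],[-0.48,-0.002,0],[-0.555,-0.006,0],[-0.625,-0.01,0]], turn=[[0,0,0.003],[0,0,0.01],[0,0,0.02],[-0.001,0,0.032],[-0.002,0,0.044],[-0.003,0,0.055],[-0.003,0,0.065],[-0.003,0,0.073]], jaw=[15,15,15,15,15,15,15,15])

```text
t: 15.72
position: [0.4425, -0.1199, 0.3091]
tool_rot: [0.755, 0.656, 0.0, 0.001]
contact_force: [0.3, 0.4, -3.7]
width: 0.0225
finger_force: 98.1
```

```bash
python3 - <<'E'
from h import *
rel((436,-172.4,300,81.1))
E
```

```text
t 15.72 pos [ 442.5 -119.9  309.1] head 81.99 tilt [-0.09 -0.06 -0.  ] F [ 0.3  0.4 -3.7] w 0.0225 q [ 0.56 -0.04 -0.37  1.92 -0.01  1.25  0.05]
(436, -172.4, 300, 81.1) [-0.2646, 0.0045, 0.0459] [0.001, 0.0007, 0.0099]
```

Emit:
send_rows(offset=[[-0.06,0,0],[-0.115,0,0.005],[-0.165,0.002,0.012],[-0.205,0.004,0.02],[-0.235,0.004,0.03],[-0.255,0.004,0.04],[-0.262,0.004,0.046],[-0.264,0.004,0.046]], turn=[[0,0,0.003],[0,0,0.006],[0,0,0.01],[0,0,0.01],[0,0,0.01],[0,0,0.01],[0,0,0.01],[0,0,0.01]], jaw=[15,15,15,15,15,15,15,15])

```text
t: 16.38
position: [0.436, -0.1702, 0.2995]
tool_rot: [0.759, 0.651, 0.0, 0.0]
contact_force: [0.1, 0.5, -4.3]
width: 0.0228
finger_force: 98.2
```

Emit:
send_rows(offset=[[0,0,0],[0,0,0],[0,0,0]], turn=[[0,0,0],[0,0,0],[0,0,0]], jaw=[15,15,15])

```text
t: 16.63
position: [0.4365, -0.1699, 0.3002]
tool_rot: [0.759, 0.651, 0.0, 0.001]
contact_force: [0.3, -0.3, -4.4]
width: 0.0229
finger_force: 98.2
```

```bash
python3 - <<'E'
from h import *
rel((436,-172.4,290,81.1))
z=.195+(ctrl.get_obs()['position'][2]-.2226)+.0075;print('plate top z',z)
for n in('side','top'):
    im,d=ctrl.get_image(n);np.savez(n+'4.npz',im=im,d=d)
    show(n,fit(n,im,(.37,.53,-.15,-.02),z,lambda o:o.min(2)>180,k=5))
    cv2.imwrite(f'pics/{n}4.png',ortho(n,im,.36,.55,-.3,0.02,z)[:,:,::-1])
a=np.hstack([cv2.imread('pics/side4.png'),cv2.imread('pics/top4.png')]);cv2.imwrite('pics/m4.png',cv2.resize(a,(800,240)))
E
```

```text
t 16.63 pos [ 436.5 -169.9  300.2] head 81.27 tilt [-0.11 -0.05 -0.  ] F [ 0.3 -0.3 -4.4] w 0.0229 q [ 0.61 -0.01 -0.32  1.92 -0.    1.23  0.14]
(436, -172.4, 290, 81.1) [-0.0128, -0.0007, 0.051] [0.0012, 0.0005, 0.0019]
plate top z 0.28009586446392615
side {'c': array([450.1, -90.2]), 'size': array([117.4, 121. ]), 'ang': 81.52, 'mean': array([451.9, -82. ]), 'pca': np.float64(166.42)}
top {'c': array([449.9, -89.9]), 'size': array([127.5, 122.2]), 'ang': 81.33, 'mean': array([450.5, -82.8]), 'pca': np.float64(174.99)}
```

View pics/m4.png

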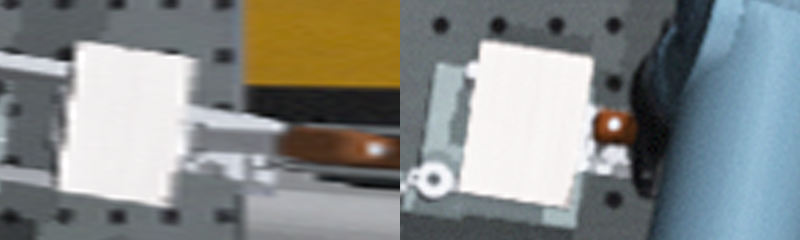

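The plate sits over the stand in both views (side 125,125; top 525,125). I refine its pose with a larger opening kernel, so the rails and blade drop out.

```bash
cat >> h.py <<'E'
def plate(n,im,z,box,thr):
    x0,x1,y0,y1=box;s=.0005;o=ortho(n,im,*box,z,s);m=(o.min(2)>thr).astype(np.uint8)
    m=cv2.morphologyEx(m,cv2.MORPH_OPEN,cv2.getStructuringElement(cv2.MORPH_ELLIPSE,(125,125)))
    v,u=np.nonzero(m);w=np.c_[x1-v*s,y1-u*s]*1000;r=cv2.minAreaRect(w.astype(np.float32));
    d=np.linalg.svd(w-w.mean(0),full_matrices=0)[2][0];print(n,np.round(r[0],1),np.round(r[1],1),round(r[2],2),'mean',w.mean(0).round(1),'pca-90',round(np.degrees(np.arctan2(d[1],d[0]))%180-90,2))
E
python3 - <<'E'
from h import *
for n in('side','top'):
  for t in(175,195,215): plate(n,np.load(n+'4.npz')['im'],.2801,(.36,.55,-.17,0),t)
E
```

```text
side [450.9 -82.6] [ 99.7 120.5] 82.65 mean [451.6 -81.5] pca-90 79.06
side [450.9 -82.3] [ 96.5 118.9] 84.17 mean [451.5 -81.3] pca-90 78.03
side [450.9 -81.3] [ 92.1 117.5] 85.53 mean [451.7 -80.8] pca-90 78.26
top [450.9 -83.8] [100.1 121.8] 81.57 mean [451.1 -82.1] pca-90 79.55
top [450.9 -83.7] [ 98.1 120.7] 81.47 mean [451.2 -82. ] pca-90 80.08
top [450.9 -83.2] [ 95.3 119.3] 81.47 mean [451.2 -81.8] pca-90 79.42
```

```bash
cat >> h.py <<'E'
def edges(n,im,z,c=S0,h=81.6):
    # plate edges in the stand frame, sub-pixel half-level crossings; prints centre offset (along, left) mm and angle
    a=np.radians(h);ex=np.array([np.cos(a),np.sin(a)]);ey=np.array([-ex[1],ex[0]]);g=cv2.GaussianBlur(im,(1,1),0).min(2)
    def val(p,q):
        w=(c+np.outer(p,ex)+np.outer(q,ey))/1000;uv=proj(n,np.c_[w,np.full(len(w),z)]).astype(np.float32);return cv2.remap(g,uv[None,:,0],uv[None,:,1],cv2.INTER_LINEAR)[0].astype(float)
    t=np.arange(-18,18,.2);out={}
    for nm,base,sgn,lat,al in(('front',45,1,np.arange(-36,37,3),1),('rear',45,-1,np.array([-37,-35,-33,33,35,37]),1),('left',60,1,np.arange(-34,35,3),0),('right',60,-1,np.arange(-34,35,3),0)):
        L=[]
        for q in lat:
            s=sgn*(base+t);k=np.full_like(s,q);v=val(s,k) if al else val(k,s)
            hi=np.median(v[:30]);lo=np.median(v[-40:]);
            if hi-lo<30: continue
            i=np.argmax(v<(hi+lo)/2);L.append((q,s[i]))
        L=np.array(L)
        if len(L)<3: out[nm]=None;continue
        f=np.polyfit(L[:,0],L[:,1],1);f=np.polyfit(*L[abs(L[:,1]-np.polyval(f,L[:,0]))<2].T,1);out[nm]=(round(f[1],1),round(np.degrees(np.arctan(f[0]))*(-1 if al else 1),2),len(L))
    print(n,out)
E
python3 - <<'E'
from h import *
for n in('side','top'): edges(n,np.load(n+'4.npz')['im'],.2801)
E
```

```text
side {'front': (np.float64(47.8), np.float64(-3.22), 25), 'rear': (np.float64(-44.4), np.float64(-2.47), 6), 'left': (np.float64(60.2), np.float64(-0.39), 23), 'right': (np.float64(-60.3), np.float64(-0.4), 23)}
top {'front': (np.float64(46.5), np.float64(-0.15), 25), 'rear': (np.float64(-46.6), np.float64(0.22), 6), 'left': (np.float64(60.7), np.float64(0.38), 23), 'right': (np.float64(-61.5), np.float64(-0.71), 23)}
```

The plate is centred on the seat to about 1 mm and 0.3°, so I lower it straight down.

Emit:
send_rows(offset=[[0,0,0.01],[0,0,0.035],[0,0,0.065],[0,0,0.09],[0,0,0.11],[0,0,0.125],[0,0,0.135],[0,0,0.14]], turn=[[0,0,0],[0.001,0,0],[0.001,0,0],[0.001,0,0],[0.001,0,0],[0.001,0,0],[0.001,0,0],[0.001,0,0]], jaw=[15,15,15,15,15,15,15,15])

```text
t: 17.4
position: [0.4361, -0.1705, 0.2715]
tool_rot: [0.759, 0.651, -0.0, -0.0]
contact_force: [-0.2, -0.7, -3.5]
width: 0.0226
finger_force: 98.2
```

```bash
python3 - <<'E'
from h import *
rel((436.5,-169.9,262.5,81.3))
z=.195+(ctrl.get_obs()['position'][2]-.2226)+.0075
for n in('side','top'):
    im,d=ctrl.get_image(n);edges(n,im,z)
E
```

```text
t 17.4 pos [ 436.1 -170.5  271.5] head 81.21 tilt [ 0.04 -0.04  0.  ] F [-0.2 -0.7 -3.5] w 0.0226 q [ 0.61  0.01 -0.32  1.96  0.01  1.17  0.13]
(436.5, -169.9, 262.5, 81.3) [0.0031, 0.0017, 0.0451] [-0.0004, 0.0004, -0.001]
side {'front': (np.float64(47.1), np.float64(0.27), 25), 'rear': (np.float64(-45.5), np.float64(-2.01), 6), 'left': (np.float64(60.7), np.float64(-0.71), 23), 'right': (np.float64(-60.2), np.float64(-0.6), 23)}
top {'front': (np.float64(45.5), np.float64(-0.21), 25), 'rear': (np.float64(-46.6), np.float64(-3.44), 6), 'left': (np.float64(61.4), np.float64(-0.18), 23), 'right': (np.float64(-60.9), np.float64(-0.66), 23)}
```

Emit:
send_rows(offset=[[0.002,0,0.003],[0.002,0,0.007],[0.002,0,0.012],[0.002,0,0.018],[0.002,0,0.025],[0.002,0,0.032],[0.002,0,0.04],[0.002,0,0.045]], turn=[[0,0,-0.004],[0,0,-0.004],[0,0,-0.004],[0,0,-0.004],[0,0,-0.004],[0,0,-0.004],[0,0,-0.004],[0,0,-0.004]], jaw=[15,15,15,15,15,15,15,15])

```text
t: 18.17
position: [0.4363, -0.1701, 0.2629]
tool_rot: [0.757, 0.653, -0.0, 0.0]
contact_force: [-0.5, 0.2, -3.1]
width: 0.0225
finger_force: 98.2
```

```bash
python3 - <<'E'
from h import *
rel((436.5-130*SX[0],-169.9-130*SX[1],262,81.4))
for n in('side','top'):
    im,d=ctrl.get_image(n);edges(n,im,.250)
E
```

```text
t 18.17 pos [ 436.3 -170.1  262.9] head 81.56 tilt [ 0.   -0.05  0.  ] F [-0.5  0.2 -3.1] w 0.0225 q [ 0.61  0.02 -0.33  1.97  0.01  1.15  0.13]
(np.float64(417.5), np.float64(-298.5), 262, 81.4) [-0.6489, 0.0012, 0.0049] [-0.0, 0.0005, 0.0018]
side {'front': (np.float64(46.6), np.float64(-0.95), 25), 'rear': (np.float64(-44.7), np.float64(-1.85), 6), 'left': (np.float64(60.8), np.float64(-0.02), 23), 'right': (np.float64(-60.3), np.float64(-0.19), 23)}
top {'front': (np.float64(45.9), np.float64(-0.13), 25), 'rear': (np.float64(-45.6), np.float64(-2.91), 6), 'left': (np.float64(61.4), np.float64(0.25), 23), 'right': (np.float64(-60.9), np.float64(-0.09), 23)}
```

The plate now rests on the rails, since the force has dropped to the lifter's weight alone. Next I draw the blade out.

Emit:
send_rows(offset=[[-0.02,0,0],[-0.06,0,0],[-0.13,0,0],[-0.22,0,0],[-0.32,0,0],[-0.42,0,0],[-0.52,0,0],[-0.6,0,0]], turn=[[0,0,0],[0,0,0],[0,0,0],[0,0,0],[0,0,0],[0,0,0],[0,0,0],[0,0,0]], jaw=[15,15,15,15,15,15,15,15])

```text
t: 18.93
position: [0.4178, -0.2918, 0.2632]
tool_rot: [0.758, 0.652, -0.001, 0.001]
contact_force: [-0.9, 0.1, -3.3]
width: 0.0224
finger_force: 98.2
```

```bash
python3 - <<'E'
from h import *
rel((440,-308,262,80),(440,-308,224,80))
for n in('side','top'):
    im,d=ctrl.get_image(n);edges(n,im,.250)
E
```

```text
t 18.93 pos [ 417.8 -291.8  263.2] head 81.43 tilt [-0.01 -0.13 -0.  ] F [-0.9  0.1 -3.3] w 0.0224 q [ 0.73  0.1  -0.21  1.89  0.02  1.16  0.36]
(440, -308, 262, 80) [-0.0634, 0.1219, 0.0063] [0.0001, 0.0014, 0.0159]
(440, -308, 224, 80) [-0.063, 0.1219, 0.1963] [0.0001, 0.0014, 0.0159]
side {'front': (np.float64(47.0), np.float64(-1.29), 25), 'rear': (np.float64(-45.8), np.float64(-0.01), 6), 'left': (np.float64(60.8), np.float64(0.74), 23), 'right': (np.float64(-60.3), np.float64(-0.17), 23)}
top {'front': (np.float64(45.9), np.float64(-0.12), 25), 'rear': (np.float64(-46.5), np.float64(0.21), 6), 'left': (np.float64(61.5), np.float64(-0.03), 23), 'right': (np.float64(-61.0), np.float64(-0.06), 23)}
```

Emit:
send_rows(offset=[[-0.02,0.03,0],[-0.04,0.07,0],[-0.06,0.11,0.01],[-0.063,0.122,0.05],[-0.063,0.122,0.1],[-0.063,0.122,0.15],[-0.063,0.122,0.185],[-0.063,0.122,0.19]], turn=[[0,0,0.005],[0,0,0.01],[0,0.001,0.016],[0,0.001,0.016],[0,0.001,0.016],[0,0.001,0.016],[0,0.001,0.016],[0,0.001,0.016]], jaw=[15,15,15,15,15,15,15,15])

```text
t: 19.7
position: [0.4401, -0.3039, 0.2232]
tool_rot: [0.765, 0.644, -0.0, -0.002]
contact_force: [0.3, -0.2, -2.8]
width: 0.0226
finger_force: 98.4
```

```bash
python3 - <<'E'
from h import *
rel((440,-308,222.6,80))
E
```

```text
t 19.7 pos [ 440.1 -303.9  223.2] head 80.16 tilt [ 0.16  0.12 -0.  ] F [ 0.3 -0.2 -2.8] w 0.0226 q [ 0.72  0.19 -0.21  1.87  0.04  1.09  0.32]
(440, -308, 222.6, 80) [-0.0202, 0.0028, 0.003] [-0.0018, -0.0013, 0.0018]
```

Emit:
send_rows(offset=[[0,0,0.003],[0,0,0.006],[0,0,0.008],[0,0,0.008]], turn=[[-0.0018,-0.0013,0],[-0.0018,-0.0013,0],[-0.0018,-0.0013,0],[-0.0018,-0.0013,0]], jaw=[15,15,15,15])

```text
t: 20.03
position: [0.441, -0.3049, 0.2238]
tool_rot: [0.765, 0.644, 0.0, 0.002]
contact_force: [-0.7, 1.0, -2.3]
width: 0.0227
finger_force: 98.4
```

Emit:
send_rows(offset=[[0,0,0.003],[0,0,0.006],[0,0,0.008],[0,0,0.008]], turn=[[0,0,0],[0,0,0],[0,0,0],[0,0,0]], jaw=[15,15,15,15])

```text
t: 20.37
position: [0.4412, -0.3051, 0.2227]
tool_rot: [0.765, 0.644, 0.0, 0.002]
contact_force: [-0.8, 0.5, 1.1]
width: 0.0227
finger_force: 99.1
```

```bash
python3 - <<'E'
from h import *
rel((440,-305,222.6,80))
E
```

```text
t 20.37 pos [ 441.2 -305.1  222.7] head 80.12 tilt [-0.19 -0.1  -0.  ] F [-0.8  0.5  1.1] w 0.0227 q [ 0.72  0.19 -0.21  1.87  0.04  1.08  0.32]
(440, -305, 222.6, 80) [-0.0004, -0.006, 0.0006] [0.0021, 0.0011, 0.0013]
```

Touching the table, so I release, then rise.

Emit:
send_rows(offset=[[0,0,0],[0,0,0],[0,0,0],[0,0,0],[0,0,0],[0,0,0],[0,0,0],[0,0,0]], turn=[[0,0,0],[0,0,0],[0,0,0],[0,0,0],[0,0,0],[0,0,0],[0,0,0],[0,0,0]], jaw=[26,32,40,50,60,60,60,60])

```text
t: 21.03
position: [0.441, -0.3049, 0.2219]
tool_rot: [0.765, 0.644, 0.0, 0.002]
contact_force: [0.4, -0.6, 0.3]
width: 0.0599
finger_force: 0.0
```

Emit:
send_rows(offset=[[0,0,-0.05],[0,0,-0.15],[0,0,-0.3],[0,0,-0.45],[0,0,-0.6],[-0.2,0,-0.7],[-0.4,-0.1,-0.7],[-0.6,-0.2,-0.7]], turn=[[0,0,0],[0,0,0],[0,0,0],[0,0,0],[0,0,0],[0,0,0],[0,0,0],[0,0,0]], jaw=[60,60,60,60,60,60,60,60])

```text
t: 21.7
position: [0.3876, -0.4102, 0.3658]
tool_rot: [0.764, 0.645, 0.001, 0.005]
contact_force: [0.2, -0.8, -0.4]
width: 0.0601
finger_force: 0.0
```

Emit:
send_rows(offset=[[0,0,0],[0,0,0],[0,0,0],[0,0,0]], turn=[[0,0,0],[0,0,0],[0,0,0],[0,0,0]], jaw=[60,60,60,60])

```text
t: 22.03
position: [0.3871, -0.4075, 0.3622]
tool_rot: [0.764, 0.645, 0.001, 0.001]
contact_force: [0.2, 0.7, -0.5]
width: 0.0601
finger_force: 0.0
```

```bash
python3 - <<'E'
from h import *
rel()
for n in('side','top'):
    im,d=ctrl.get_image(n);edges(n,im,.250)
    P=cloud(n,d);m=(abs(P[...,0]-.451)<.04)&(abs(P[...,1]+.081)<.04);Q=P[m];c=np.linalg.lstsq(np.c_[Q[:,:2]-[.451,-.081],np.ones(len(Q))],Q[:,2],rcond=None)[0];print('plane',c)
    cv2.imwrite(f'pics/f{n}.png',cv2.resize(im[:,:,::-1],(400,300) if n=='x' else (512,384)))
a=np.vstack([cv2.imread('pics/ftop.png')[130:270,90:430],cv2.imread('pics/fside.png')[90:300,170:510]]);cv2.imwrite('pics/final.png',cv2.resize(a,(0,0),fx=1.7,fy=1.7))
E
```

```text
t 22.03 pos [ 387.1 -407.5  362.2] head 80.29 tilt [-0.2  -0.03 -0.  ] F [ 0.2  0.7 -0.5] w 0.0601 q [ 0.84  0.13 -0.12  1.64  0.01  1.37  0.56]
side {'front': (np.float64(47.0), np.float64(-1.27), 25), 'rear': (np.float64(-47.5), np.float64(-1.58), 6), 'left': (np.float64(60.7), np.float64(0.13), 23), 'right': (np.float64(-60.3), np.float64(-0.25), 23)}
plane [-0.08364016  0.0310998   0.22976947]
top {'front': (np.float64(45.9), np.float64(-0.08), 25), 'rear': (np.float64(-46.4), np.float64(0.15), 6), 'left': (np.float64(61.5), np.float64(0.15), 23), 'right': (np.float64(-61.0), np.float64(-0.1), 23)}
plane [-0.00093213  0.00229311  0.2482569 ]
```

View pics/final.png

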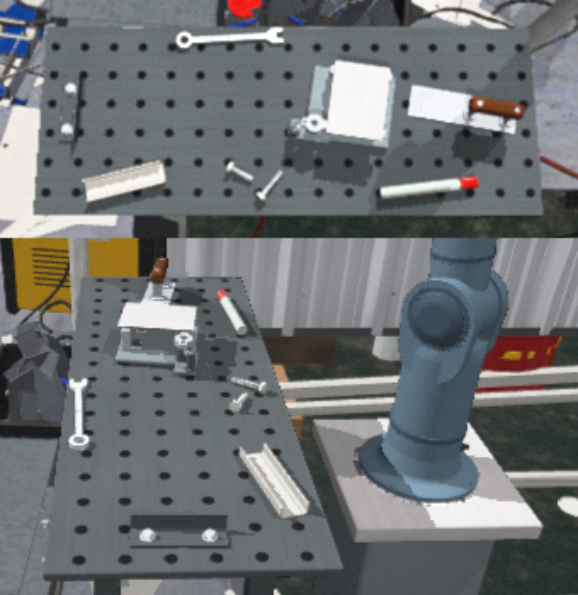

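The plate (361,100) lies level and square on both rails, the lifter lies flat at (470,108), and the bystanders haven't moved. The arm is clear, so I hand the job in.

```bash
python3 -c "
from workcell import ctrl
print(ctrl.close_job())"
```

```text
the job is handed in; nothing more can be done
None
```

The job is handed in after about 22 s of robot time: the swing rail is out, and by the last pictures the plate sits level, square and centred (to about 1 mm) on both rails, the lifter lies flat on the table, and nothing else moved.

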